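# Load the table warmer with its soapstone and set the dial

## Task

Get the table warmer ready for the pasta: lay the grey soapstone block gently into the rectangular pocket in the warmer's top so that it sits fully home, flat and square, then turn the warmer's dial clockwise until its pointer stands at the one long mark on the scale. Leave the other things on the table where they are.

Things in the scene. Friction and masses are not known exactly. Their poses are not given: they have to be found in the camera images.
- block: plain grey soapstone block, a rectangular bar 120 x 56 x 38 mm, about 0.7 kg, lying flat on the table at the left or the right of the warmer. Origin: centre of its underside; x along its 120 mm length, y across its 56 mm width (the way to grip it), z up. Turned end for end it fits just as well.
- warmer: aluminium table warmer, a flat box 170 (x) x 250 (y) x 51 mm high, fixed to the table. Origin: centre of its underside; x away from its front, y along its length to its left. Its level top has the pocket in the left part and the black dial in the right part.
- pocket (a point): centre of the floor of the rectangular pocket in the warmer's top: 124 mm along x, 60 mm along y, 12 mm deep (floor 39 mm above the table, rim 51 mm), with a 3 mm bevel round its mouth; x, y, z as the warmer's. It lies 50 mm to the left (+y) of the warmer's centre. The seated block stands 26 mm above the rim.
- dial (a joint): angle of the black dial in rad: grows clockwise seen from above, range 0 to 2.6; starts between 0 and 0.9; 1.5 when the pointer stands at the long mark.
- dial_grip (a point): on the dial's axis, 68 mm to the right (-y) of the warmer's centre and 34 mm above the warmer's top (85 mm above the table), the height at which to take its grip bar. The bar is 52 mm long (along this point's x), 14 mm thick (y) and reaches from 9 to 43 mm above the warmer's top, on a disc 60 mm across and 9 mm high. x turns with the dial; the pointer is at the -x end.
- dial_pointer (a point): tip of the dial's pointer, 34 mm from the axis, near the level of the warmer's top: a small nose on the disc in line with the bar, with a white line on it and along that half of the bar's top.
- long_mark (a point): middle of the long mark of the scale on the warmer's top, 45 mm from the dial's axis; the mark is a dark line 19 x 4 mm pointing at the axis, the scale's other marks are 6 mm long and thin.
- trivet: round cork trivet, 150 mm across, 12 mm thick, on the other side of the warmer from the block; to be left alone. Origin: centre of its underside.
- fork: steel serving fork, 201 mm long, 34 mm wide, 4 mm thick, lying at the right rear, between plate and salt mill; to be left alone. Origin: on the table under about its middle, x towards the tines.
- plate: stoneware pasta plate, 230 mm across, 32 mm high, behind the warmer; to be left alone. Origin: centre of its underside.
- bowl: clear glass bowl, 170 mm across, 75 mm high, behind the warmer; to be left alone. Origin: centre of its underside.
- mill: electric aluminium salt mill, upright, 56 mm across, 190 mm high, at the right rear; to be left alone. Origin: centre of its underside.
- vase: white ceramic vase, 110 mm across, 180 mm high, at the left rear; to be left alone. Origin: centre of its underside.
Not all that is in view belongs to the job. What is meant by the block is not green, and is the larger of those in its own colour.

How it is judged:
By the outcome, as a careful person would: the job done as asked, in the order asked, and still so for the second after the job is handed in, with the robot touching nothing.
It also fails if it takes over 51 s, if anything falls off the work surface, if the arm or the gripper's body presses on something with over 40 N, if the wrist force passes 120 N, or if a joint passes its speed limit or range.

## Robot

A 6-joint arm with a two-finger parallel gripper is mounted at the origin on the work surface. World frame = base frame: x ahead of the robot, y to its left, z up, the work surface at z = 0. Lengths are in mm, angles in rad, forces in N, time in s.
With the tool pointing down it reaches from about 325 to 900 mm from the base axis. Payload 6.1 kg.
Tool frame: the origin (TCP) lies midway between the tips of the shut fingers; the grasp point (between the pads) lies 19 mm behind it (env.tcp_to_grasp is the distance from the TCP to the grasp point, in mm); z points along the fingers, y is the line along which they close (so a half turn about z gives the same grasp; the last joint's range is limited). The gripper opens to 87 mm and grips with 3 to 60 N. Pads are 19 mm wide; open, the fingers measure 117 mm over their backs; the gripper's body (75 mm by 190 mm) begins 51 mm behind the grasp point.
Start: joints at [-0.126, 0.22, 1.526, -0, 1.395, -0.126], TCP at [624.993, -0.003, 222.538] pointing down, gripper open.
Joint ranges: [-2.98, 2.98], [-0.91, 2.08], [0.09, 2.57], [-1.24, 4.39], [0.2, 2.65], [-2.68, 2.68]. Speed limits (rad/s): [2.57, 2.57, 3.01, 3.14, 3.14, 3.14].

## Interface

Orientations are given as a unit quaternion [w, x, y, z].
In Python, from bench import env gives the robot as it stands. Calls block until the motion is done:
- env.reach(position, orientation): joint-space move of the TCP to a pose.
- env.move_linear(position, orientation=None, vel=150): straight line of the TCP; orientation=None keeps the orientation; vel is the mean speed in mm/s.
- env.goto_joints(angles): joint-space move.
- env.command_gripper(opening, f_grip=None): finger opening in mm; f_grip is the grip in N (None keeps the last); returns when the fingers have stopped.
- env.sleep(seconds).
- env.inverse_kinematics(position, orientation): joint angles nearest the present ones, or None.
- env.snapshot(name): name is "scene" or "side" or "wrist"; returns (picture, depth): 400x640x3 uint8, red, green, blue; 400x640 float32, mm along the optical axis (not along the pixel's ray), 0 where there is no reading.
- env.camera_params(name): a dict with "fx", "fy", "cx", "cy" (pixels), "origin" and "orientation" of the camera in the world. Camera axes: x right, y up, looking along -z (the intrinsics and any distortion apply to the point x, -y, -z); pixel columns grow to the right and rows downward; lengths in mm; the calibration is good to about 2 mm. A picture is of the moment at which its call begins: read the wrist's pose just before it. camera_params takes no time and is no camera call; for the wrist camera it gives the pose at the moment of the call.
A pose or a line that the arm cannot do raises env.IKError and nothing moves.
- env.hand_in(): hands the job in; it is judged then, once.
Readings, each from a call of its own:
- env.get_time_s(): time.
- env.get_q(): joint angles.
- env.get_qvel(): joint speeds.
- env.get_tau(): joint torques, N m.
- env.get_ee_pos(): TCP position.
- env.get_ee_rot(): TCP orientation.
- env.get_contact_force(): force on the tool from outside, world axes, zero at the start.
- env.get_ft_torque(): the same for the moment, N m.
- env.get_width(): finger opening in mm.
- env.get_grip_force(): force on a finger pad.
Only numpy, scipy, OpenCV 4.12 (cv2) and the standard library are available. Lean on these libraries where they do the work, as an engineer would, in place of code of your own. Each camera call takes 0.05 s, during which the arm holds its last target. There are 200 camera calls.

## Working session

There is one attempt and no reset: what is moved stays moved. The work goes in short steps, each a Python script; the robot and the scene stay as the last script left them, time stands still between calls to the robot, and variables do not carry over. Pictures are saved under pics/ and viewed, at most 10 in all, crops included, and the job is handed in when it is done.

```bash
ls; mkdir -p pics
cat > h.py <<'E'
import numpy as np, cv2
from scipy.spatial.transform import Rotation as R
from bench import env
def Rq(q): return R.from_quat([q[1],q[2],q[3],q[0]])
def down(yaw):
    """tool z down; tool y axis (closing line) at world angle yaw+90deg, tool x at yaw"""
    r=R.from_euler('z',yaw)*R.from_euler('x',np.pi); q=r.as_quat(); return [q[3],q[0],q[1],q[2]]
def snap(name):
    p=env.camera_params(name); im,d=env.snapshot(name); return p,im,d
def ray(p,uv,z):
    uv=np.atleast_2d(uv).astype(float)
    v=np.c_[(uv[:,0]-p['cx'])/p['fx'],-(uv[:,1]-p['cy'])/p['fy'],-np.ones(len(uv))]
    w=Rq(p['orientation']).apply(v); o=np.array(p['origin']); return o+w*((z-o[2])/w[:,2])[:,None]
def proj(p,X):
    c=Rq(p['orientation']).inv().apply(np.atleast_2d(X)-np.array(p['origin']))
    return np.c_[p['cx']+p['fx']*c[:,0]/-c[:,2],p['cy']+p['fy']*c[:,1]/c[:,2]]
def cloud(p,d):
    v,u=np.mgrid[:d.shape[0],:d.shape[1]]
    c=np.stack([(u-p['cx'])/p['fx']*d,-(v-p['cy'])/p['fy']*d,-d],-1)
    return Rq(p['orientation']).apply(c.reshape(-1,3)).reshape(d.shape+(3,))+np.array(p['origin'])
E
python3 - <<'E'
from h import *
for n in("scene","side","wrist"):
    p,im,d=snap(n); cv2.imwrite(f"pics/{n}0.png",im[...,::-1]); np.save(f"pics/{n}0.npy",d); print(n,p)
print(env.get_ee_rot(),env.get_time_s())
E
```

```text
pics
scene {'fx': 363.9181896763402, 'fy': 363.9181896763402, 'cx': 319.0693435032332, 'cy': 192.6969744698602, 'origin': array([954.18181708, 577.75524235, 695.2425515 ]), 'orientation': array([0.23429622, 0.11157338, 0.40663844, 0.87595767])}
side {'fx': 457.58835024507107, 'fy': 457.58835024507107, 'cx': 315.541393847009, 'cy': 201.67561761786936, 'origin': array([ 365.0904    ,  927.07386674, 1195.54905961]), 'orientation': array([-0.11193144, -0.03356908,  0.35672681,  0.92687132])}
wrist {'fx': 303.21897419756516, 'fy': 303.21897419756516, 'cx': 316.88173133738155, 'cy': 201.72980326979237, 'origin': array([625.37627536,  84.31036473, 383.0808592 ]), 'orientation': array([ 9.88358014e-01, -1.52144410e-01,  7.17892348e-04,  5.33192460e-06])}
[-5.93433417e-04  7.07095699e-01  7.07117466e-01 -4.57513609e-04] 0.15
```

View pics/scene0.png

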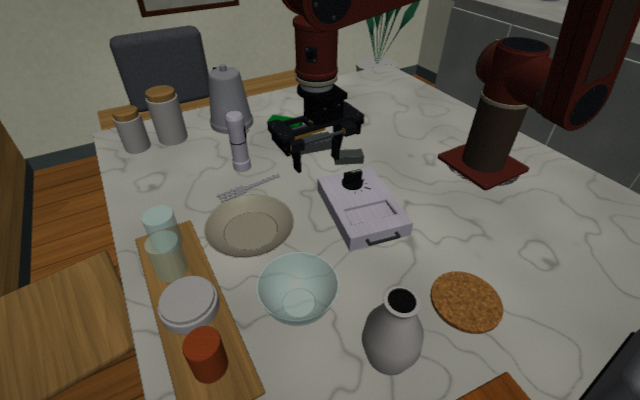

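View pics/wrist0.png

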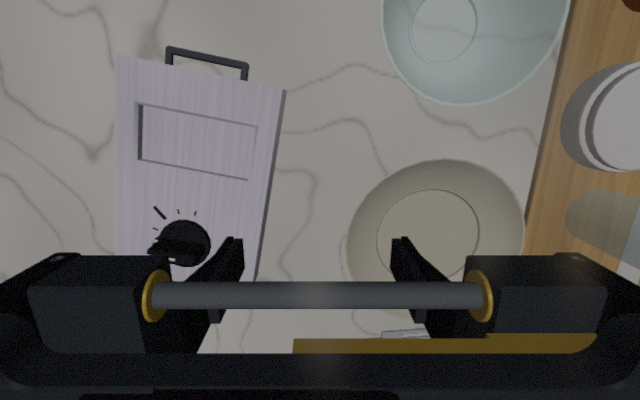

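Scene view: the warmer is centred near (363,210), with the dial at (353,180) and the trivet on its left at (467,302). There is a grey bar at (348,157) and something green at (280,120), both partly hidden by the gripper. Wrist view: pocket at (197,142), dial at (185,243), long mark at (160,213). Next I'll look at the side view.

View pics/side0.png

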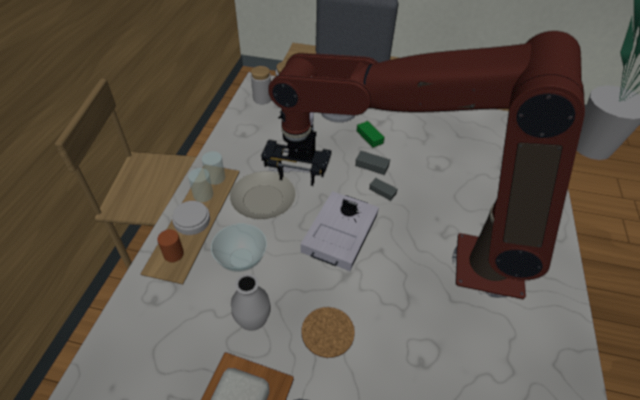

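Side view: the candidates are the grey bar at (373,162), which looks larger, the grey bar at (383,189), which looks smaller, and the green one at (370,134). By the description it is the larger grey one, (373,162). I'll measure it, then move the wrist camera over it for a close crop.

Run:
```python
from h import *
p=env.camera_params("side")
for uv,z in(((373,162),38),((383,189),30),((370,134),38),((340,230),51),((349,208),94),((328,332),12)): print(uv,ray(p,uv,z)[0].round())
P=ray(p,(373,162),38)[0]
# camera sits +84mm in y of TCP for this yaw, tilted; look from 84 mm behind
r=env.get_ee_rot()
t=[P[0],P[1]-30-84+60,270]
c=[env.inverse_kinematics([P[0]+a,P[1]+b,250],r) for a,b in((0,-100),(0,-60),(0,-140))]
print([None if k is None else k.round(2) for k in map(lambda a:a if a is None else np.array(a),c)])
```

```text
(373, 162) [ 426. -336.   38.]
(383, 189) [ 371. -215.   30.]
(370, 134) [ 461. -493.   38.]
(340, 230) [480.  19.  51.]
(349, 208) [465. -42.  94.]
(328, 332) [445. 350.  12.]
[array([-0.93,  0.17,  1.54, -0.  ,  1.44, -0.93]), array([-0.88,  0.1 ,  1.61, -0.  ,  1.43, -0.88]), array([-0.96,  0.24,  1.45, -0.  ,  1.45, -0.96])]
```

Run:
```python
from h import *
env.reach([426,-400,260],env.get_ee_rot()); env.sleep(.3)
p,im,d=snap("wrist"); np.savez("pics/w1.npz",im=im,d=d,**{k:np.array(v) for k,v in p.items()})
c=cloud(p,d)
for z,nm in((38,'block'),):
    print(proj(p,[426,-336,38]),proj(p,[371,-215,30]))
m=((c[...,2]>12)&(c[...,2]<60)&(c[...,1]>-520)&(c[...,1]<-100)&(c[...,0]<560)&(d>0)).astype(np.uint8)
n,l,s,ce=cv2.connectedComponentsWithStats(m)
for i in range(1,n):
    if s[i,4]>150:
        q=c[l==i]; print(s[i],q[:,:2].mean(0).round(),np.percentile(q[:,2],[10,50,90]).round(1),im[l==i].mean(0).round(), cv2.minAreaRect(q[q[:,2]>np.percentile(q[:,2],90)-6][:,:2].astype(np.float32)))
cv2.imwrite("pics/w1.png",im[...,::-1]); print(env.get_time_s())
```

```text
[[316.1957187  123.87342242]] [[267.66106028  13.24166977]]
[ 225    0   88   69 3468] [ 372. -233.] [27.6 28.8 29.9] [89. 92. 90.] ((370.86492919921875, -231.64503479003906), (44.01966094970703, 93.97389221191406), 65.79764556884766)
[ 268  108  102   62 4368] [ 428. -354.] [36.1 37.2 38.2] [86. 90. 88.] ((428.47174072265625, -354.9482116699219), (56.21966552734375, 120.24919891357422), 79.14482116699219)
[ 299  211   72   48 2036] [ 447. -493.] [24.7 37.1 38.2] [ 42. 102.  55.] ((451.53424072265625, -506.764404296875), (56.18214797973633, 88.6440658569336), 43.612884521484375)
2.1417
```

View pics/w1.png

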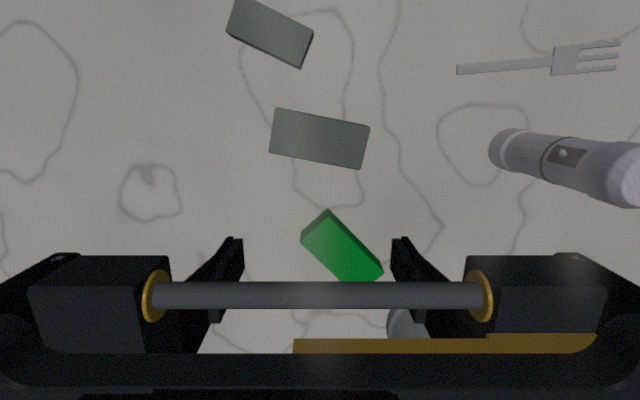

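The wrist view confirms the choice. The bar at (319,138) measures 120 x 56 x 38 mm, so it is the block. The grey bar at (269,32) is only 94 x 44 mm, and the green one at (342,247) is excluded. Next I'll check this against the side depth and get rough warmer coordinates from the first wrist picture.

Run:
```python
from h import *
p=env.camera_params("side"); d=np.load("pics/side0.npy"); c=cloud(p,d)
b=c[(c[...,2]>30)&(c[...,2]<45)&(abs(c[...,0]-428)<80)&(abs(c[...,1]+355)<60)&(d>0)]
print("side block",b.mean(0),cv2.minAreaRect(b[:,:2].astype(np.float32)),proj(p,[428,-355,38]))
t=c[150:,:][(abs(c[150:,:,2])<4)&(d[150:]>0)]; print(len(t))
m=(c[...,2]>47)&(c[...,2]<55)&(abs(c[...,0]-480)<160)&(abs(c[...,1])<170)
w=c[m];print("side warmer",cv2.minAreaRect(w[:,:2].astype(np.float32)),np.median(w[:,2]))
z=env.camera_params("scene"); ds=np.load("pics/scene0.npy"); c=cloud(z,ds)
m=(c[...,2]>47)&(c[...,2]<55)&(abs(c[...,0]-480)<160)&(abs(c[...,1])<170)
w=c[m];print("scene warmer",cv2.minAreaRect(w[:,:2].astype(np.float32)),np.median(w[:,2]))
```

```text
side block [ 429.3933666  -351.83987226   36.4206124 ] ((430.4623718261719, -354.41668701171875), (64.08008575439453, 120.74305725097656), 77.06453704833984) [[373.19455923 158.51910457]]
71140
side warmer ((482.95770263671875, -3.1992340087890625), (256.4429931640625, 171.3141632080078), 78.64810180664062) 50.557736872869214
scene warmer ((480.0913391113281, -3.60040283203125), (254.60067749023438, 171.8304901123047), 78.68679809570312) 51.45548046642932
```

Side and wrist agree on the block, and side and scene agree on the warmer: centre about (481,-3), x axis at about -11.3°. Next is a wrist view of the whole warmer, to measure the pocket, dial and long mark.

Run:
```python
from h import *
env.reach([480,-65,290],env.get_ee_rot()); env.sleep(.3)
p,im,d=snap("wrist"); cv2.imwrite("pics/w2.png",im[...,::-1]); c=cloud(p,d)
np.savez("pics/w2.npz",im=im,d=d,**{k:np.array(v) for k,v in p.items()})
roi=(abs(c[...,0]-480)<140)&(abs(c[...,1])<170)&(d>0)
top=roi&(abs(c[...,2]-51)<6)
w=c[top]; rect=cv2.minAreaRect(w[:,:2].astype(np.float32)); print("top",rect,np.median(w[:,2]))
# pocket: depth-based floor
f=roi&(abs(c[...,2]-39)<5); m=cv2.morphologyEx(f.astype(np.uint8),cv2.MORPH_OPEN,np.ones((5,5)))
n,l,s,_=cv2.connectedComponentsWithStats(m); i=1+np.argmax(s[1:,4]); q=c[l==i]
print("pocket floor",s[i],cv2.minAreaRect(q[:,:2].astype(np.float32)),np.median(q[:,2]))
b=roi&(c[...,2]>84)&(c[...,2]<105); q=c[b]; print("bar",len(q),cv2.minAreaRect(q[:,:2].astype(np.float32)) if len(q) else 0,np.median(q[:,2]) if len(q) else 0)
a=np.deg2rad(-11.35);X=np.array([np.cos(a),np.sin(a)]);Y=np.array([-X[1],X[0]]);o=np.array(rect[0])
k=o-68*Y; uv=proj(p,[*k,51])[0]; print("dial exp",k,uv,"pocket exp",o+50*Y,proj(p,[*(o+50*Y),51]))
u,v=uv.astype(int); pu=im[50:,:]
cr=im[max(0,v-75):v+75,u-100:u+100,::-1]; cv2.imwrite("pics/dial.png",cv2.resize(cr,None,fx=4,fy=4,interpolation=cv2.INTER_CUBIC)); print(u-100,max(0,v-75),env.get_time_s())
```

```text
top ((481.06890869140625, -3.8761138916015625), (250.55775451660156, 170.6233367919922), 78.7208023071289) 50.24296792881421
pocket floor [ 274   49  105   69 5020] ((491.0020751953125, 45.29988479614258), (60.25261306762695, 124.42564392089844), 78.65514373779297) 38.31390225794735
bar 510 ((467.6495666503906, -70.33231353759766), (14.36076545715332, 52.43193817138672), 79.96973419189453) 92.8105779811041
dial exp [467.68638512 -70.54625761] [307.52181879 175.43081375] pocket exp [490.90899955  45.1460506 ] [[325.42163862  83.4700921 ]]
207 100 3.775
```

View pics/w2.png

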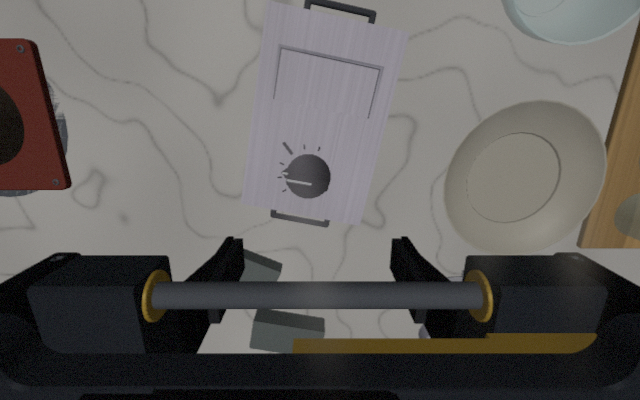

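View pics/dial.png

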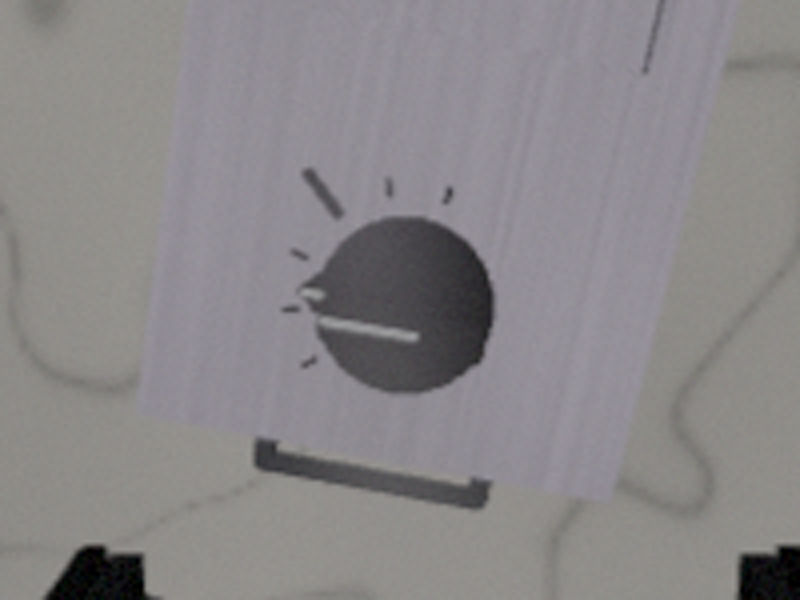

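Wrist view: pocket floor at (327,83) measures 124.4 x 60.3 mm, centred at (491.0,45.3). The dial bar measures 52.4 x 14.4 mm at (467.6,-70.3), within 0.3 mm of where the warmer pose puts it. In the crop, the long mark is at (323,193), i.e. full-picture (287.9,148.2), and the pointer nose is at (313,294). Everything fits the given sizes, so I'll compute the mark angle, then grasp and lift the block.

Run:
```python
from h import *
z=np.load("pics/w2.npz"); p={k:z[k] for k in('fx','fy','cx','cy','origin','orientation')}
k=np.array([467.66,-70.45])
L=ray(p,[[207+323/4,100+193/4],[207+308/4,100+170/4],[207+339/4,100+215/4],[207+303/4,100+291/4]],51)[:,:2]-k
print(np.hypot(*L.T),np.rad2deg(np.arctan2(L[:,1],L[:,0])))
g=down(np.deg2rad(169.14)); B=[428.5,-355.0]
print("j",np.round(env.inverse_kinematics([*B,15],g),2))
env.command_gripper(87)
env.reach([*B,110],g); env.move_linear([*B,15.5],vel=120); env.sleep(.2)
print(env.get_contact_force())
env.command_gripper(50,f_grip=45); env.sleep(.2)
print(env.get_width(),env.get_grip_force(),env.get_contact_force(),env.get_ee_pos())
env.move_linear([*B,150],vel=150); env.sleep(.2)
print(env.get_width(),env.get_grip_force(),env.get_contact_force(),env.get_ft_torque(),env.get_time_s())
```

```text
[44.38686435 53.17124178 35.57937548 33.42864143] [125.13566697 124.63101463 125.14784105 173.82950456]
j [-0.83  0.3   1.85  0.    0.99 -2.21]
[-0.39038903  0.12533256  0.43317045]
55.46823148822369 45.000392412766814 [-0.13622063 -3.57576648 -0.83254657] [ 428.48041013 -355.2993178    15.52399039]
55.56181684609646 45.00001950189471 [-0.51427018 -0.0571141  -7.27031443] [ 0.10831298 -0.00701786 -0.00607776] 8.9083
```

```bash
cat > place.py <<'E'
from h import *
g=down(np.deg2rad(168.68)); P=[491.0,45.25]
env.reach([*P,150],g); env.move_linear([*P,72],vel=100); env.sleep(.3)
f0=env.get_contact_force(); t0=env.get_ft_torque(); print(f0,t0,env.get_ee_pos())
for z in np.arange(70,54,-1.5):
    env.move_linear([*P,z],vel=40); f=env.get_contact_force()-f0; print(round(z,1),env.get_ee_pos()[2].round(1),f.round(1),(env.get_ft_torque()-t0).round(2))
    if f[2]>8: break
p,im,d=snap("wrist"); cv2.imwrite("pics/w3.png",im[...,::-1])
print(env.get_width(),env.get_time_s())
E
python3 place.py
```

```text
[ 0.21778275 -0.58969743 -7.50023325] [ 0.08308981 -0.05404131  0.01070382] [491.38950616  45.26269391  72.54470801]
70.0 69.8 [-0.3  0.3  0.3] [-0.02  0.01  0.01]
68.5 68.3 [ 0.3  1.  -0. ] [-0.04 -0.02  0.04]
67.0 66.9 [-0.2  0.4  0.1] [ 0.03  0.02 -0.04]
65.5 65.4 [-1.2  1.2  0.3] [ 0.03 -0.02  0.01]
64.0 63.9 [-0.5  1.1  0.6] [ 0.04  0.   -0.05]
62.5 62.4 [-0.7  0.8  0.5] [0.02 0.04 0.03]
61.0 60.8 [ 0.2  2.1 -0. ] [0.03 0.01 0.01]
59.5 59.4 [-0.2 -0.5  0.3] [ 0.03 -0.03  0.01]
58.0 57.9 [ 0.3  0.4 -0.4] [ 0.01 -0.05  0.02]
56.5 56.4 [-0.3  0.7 -0.3] [ 0.03  0.02 -0.06]
55.0 54.9 [-0.2  0.4  0.2] [ 0.03 -0.01 -0.03]
55.557827105280744 14.4417
```

The block went in with no contact, which puts its underside about 0.4 mm above the floor. I'll touch down, release, rise and check.

Run:
```python
from h import *
P=[491.0,45.25]; f0=env.get_contact_force()
for z in np.arange(54.6,52,-.3):
    env.move_linear([*P,z],vel=20); f=env.get_contact_force()-f0; print(round(z,1),f.round(1))
    if f[2]>3: break
env.command_gripper(70); env.sleep(.2); print(env.get_width(),env.get_contact_force())
env.move_linear([*P,130],vel=120)
# look: yaw-90 view of the whole warmer
env.reach([480,-65,290],down(np.pi/2)); env.sleep(.3)
p,im,d=snap("wrist"); cv2.imwrite("pics/w4.png",im[...,::-1]); c=cloud(p,d)
roi=(abs(c[...,0]-480)<140)&(abs(c[...,1])<170)&(d>0)
q=c[roi&(abs(c[...,2]-77)<6)&(c[...,1]>0)]; print("block",cv2.minAreaRect(q[:,:2].astype(np.float32)),np.percentile(q[:,2],[5,50,95]))
A=np.c_[q[:,:2]-q[:,:2].mean(0),np.ones(len(q))]; print("tilt mm/mm",np.linalg.lstsq(A,q[:,2],rcond=None)[0])
q=c[roi&(abs(c[...,2]-51)<4)]; print("top",cv2.minAreaRect(q[:,:2].astype(np.float32)),np.median(q[:,2]))
q=c[roi&(c[...,2]>84)&(c[...,2]<105)];print("bar",cv2.minAreaRect(q[:,:2].astype(np.float32)),env.get_time_s())
cr=im[20:220,210:430,::-1]; cv2.imwrite("pics/w4c.png",cv2.resize(cr,None,fx=3,fy=3,interpolation=cv2.INTER_CUBIC))
```

```text
54.6 [ 1.2  0.4 -0.9]
54.3 [-0.5  0.7  2. ]
54.0 [-3.   0.2  9.6]
69.9974978900883 [ 0.0661262   0.21132888 -0.66370834]
block ((491.1467590332031, 46.665645599365234), (56.076045989990234, 120.1775131225586), 78.6898193359375) [74.79931674 76.20606543 77.56231664]
tilt mm/mm [2.03313379e-04 4.65534486e-04 7.61982582e+01]
top ((481.006103515625, -3.92547607421875), (251.03749084472656, 170.447509765625), 78.66622924804688) 50.26849906312066
bar ((467.5800476074219, -70.31861877441406), (14.60677719116211, 52.300994873046875), 79.74102020263672) 18.1833
```

View pics/w4c.png

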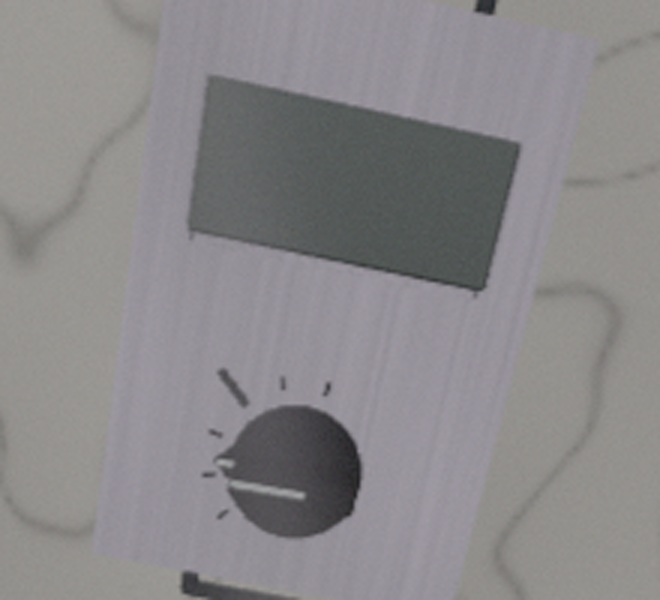

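The block is home: its top reads 76.2 mm against a warmer top of 50.3, so 25.9 mm above the rim, with tilt below 0.001 and edges square to the warmer. The crop shows it inside the pocket outline with an even, thin gap. Now the dial: bar at 169.8°, mark at 125.05°, so a clockwise turn of 44.8°.

```bash
cat > dial.py <<'E'
import sys
from h import *
a0,a1=map(float,sys.argv[1:3]); K=[467.65,-70.4]
D=lambda a:down(np.deg2rad(a))
env.command_gripper(45)
env.reach([*K,150],D(a0)); env.move_linear([*K,66],vel=100); env.sleep(.2); print(env.get_contact_force())
env.command_gripper(8,f_grip=25); env.sleep(.1); print(env.get_width(),env.get_contact_force())
for a in np.linspace(a0,a1,5)[1:]:
    env.move_linear([*K,66],D(a),vel=60); print(a.round(1),env.get_contact_force().round(1),env.get_ft_torque().round(2),env.get_time_s())
env.sleep(.2); env.command_gripper(45); env.move_linear([*K,150],vel=120)
env.reach([480,-65,290],down(np.pi/2)); env.sleep(.3)
p,im,d=snap("wrist"); c=cloud(p,d)
roi=(abs(c[...,0]-480)<140)&(abs(c[...,1])<170)&(d>0)
q=c[roi&(c[...,2]>84)&(c[...,2]<105)];print("bar",cv2.minAreaRect(q[:,:2].astype(np.float32)),env.get_time_s())
q=c[roi&(abs(c[...,2]-77)<6)&(c[...,1]>0)]; print("block",cv2.minAreaRect(q[:,:2].astype(np.float32)),np.median(q[:,2]))
cr=im[110:210,240:380,::-1]; cv2.imwrite("pics/w5c.png",cv2.resize(cr,None,fx=5,fy=5,interpolation=cv2.INTER_CUBIC))
np.savez("pics/w5.npz",im=im,d=d,**{k:np.array(v) for k,v in p.items()})
E
python3 dial.py 169.8 125.05
```

```text
[ 0.34130078 -0.28534969 -0.57326401]
13.58111098501925 [-2.03085515 -6.44642065  0.65449661]
158.6 [-1.8 -6.1  0.7] [-0.83  0.18 -0.05] 22.4833
147.4 [-1.8 -5.3  0.1] [-0.79  0.21 -0.07] 22.825
136.2 [-1.9 -5.2  0.4] [-0.8   0.19 -0.09] 23.1667
125.0 [-1.2 -4.9 -0.3] [-0.83  0.15 -0.08] 23.5083
bar ((467.44610595703125, -69.95256042480469), (14.268522262573242, 52.01286315917969), 34.9287223815918) 26.3833
block ((491.273681640625, 46.62382125854492), (56.006839752197266, 119.98188781738281), 78.65789031982422) 76.20963968952208
```

View pics/w5c.png

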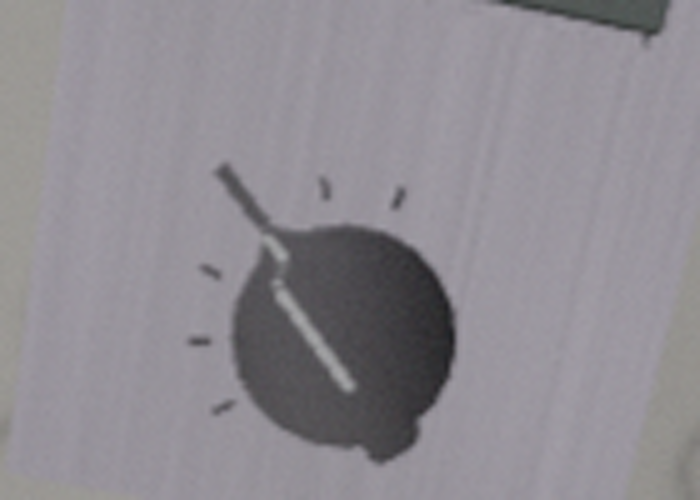

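The crop shows the pointer nose at (275,245) running straight into the long mark, which ends at (268,222). The bar measures 124.9° against the mark's 125.05°, and the block has not moved. The gripper is clear, so I'm handing in.

```bash
python3 -c "
from bench import env
print(env.hand_in())"
```

```text
the job is handed in; nothing more can be done
None
```

I handed the job in at about 26 s: the block sits flat and square in the pocket, the dial pointer is within about 0.2° of the long mark, and I touched nothing else; the hand-in returned no verdict.

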